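# Build up the slate pile and bridge the riser with its oak shelf board

### The job

Finish the serving riser on the worktop: first set the loose slate slab squarely on the slate pile so that it is level with the fixed post. Then take the oak shelf board out of its rack, lay it flat on the worktop with its cleats down and let go of it to change your grip, and finally lay it across post and pile with both cleats down in the gap between them. Set slab and board down gently on the riser (no drop of over 6 mm, never more than 60 N) and leave the bowl, the jar and the two mills where they are.

Things in the scene. Friction and masses are not known exactly. Their poses are not given: they have to be found in the camera images.
- riser: Greige painted serving riser, fixed. Plinth 210 x 80 x 8 mm (long side along its x). At x = -70 mm a fixed square post, 62 x 62 mm, its top 68 mm above the worktop; at x = +70 mm a low square foot, 62 x 62 mm, its top 28 mm above the worktop, which carries the slate pile. The gap between the two is 78 mm. Origin: centre of the plinth's underside, z up.
- riser_mid (a point): Point midway between post and pile at the height of the post's top (68 mm above the riser's origin); axes as the riser's. The seated board's middle (board_mid) lies 7 mm above it.
- riser_post (a point): Centre of the post's top face, axes as the riser's.
- riser_pile (a point): Centre of the top face of the low foot, under the pile (28 mm above the worktop), axes as the riser's.
- slab_low: Dark slate slab 62 x 62 x 20 mm, about 0.2 kg, already lying loose on the riser's low foot, its top 48 mm above the worktop. Origin: centre of its underside, z up.
- slab_top: The same dark slate slab 62 x 62 x 20 mm, about 0.2 kg, lying flat and loose on the worktop beyond; it goes on slab_low, its underside then 48 mm and its top 68 mm above the worktop. Origin: centre of its underside, z up.
- rack: Dark green-black painted board rack, fixed: foot 220 x 70 x 10 mm (long side along its x), with two pairs of upright cheeks (20 mm long, 10 mm thick, to 45 mm above the worktop) at x = +-90 mm; between the cheeks is an 18 mm slot along x in which the board stands. Open between the cheeks. Origin: centre of its underside.
- board: Oak shelf board, 200 mm long (x), 14 mm thick (y -7 to +7), 64 mm wide (z 0 to 64), about 0.14 kg; starts on its long edge in the rack, z up, top edge 74 mm above the worktop. Two dark cleats stand 10 mm out of its -y face (y -7 to -17) at x = +-32 mm, each 6 mm along x and 40 mm along z (12 to 52). Laid cleats down, its y points up. Origin: middle of the lower long edge as it stands.
- board_mid (a point): Middle of the oak board (z = 32 mm in its frame, mid-thickness), axes as the board's. 17 mm above the worktop when it lies there on its cleats (oak underside then 10 mm up). Over the riser the cleats have 4 mm play to each support; either end may lie on the post.
- bowl: Bystander: small white bowl, 80 mm wide, 42 mm high. Origin: centre of its underside.
- jar: Bystander: small amber jar with a brass cap, 56 mm wide, 55 mm high. Origin: centre of its underside.
- mill_white: Bystander: white mill, 50 mm wide, 120 mm high, beyond the work. Origin: centre of its underside.
- mill_oak: Bystander: dark wood mill, 50 mm wide, 120 mm high, beyond the work. Origin: centre of its underside.

How it is judged (in metres and radians):
On the way, in this order (a step that is already met when the one before it is completed fails the run):
1. The loose slate slab lies squarely on the pile (within 4 mm of the foot's centre each way, within 4 degrees of square, flat) and is let go, with the board still in its rack (x of slab_low in the frame of riser_pile between -0.004 and 0.004 m and y of slab_low in the frame of riser_pile between -0.004 and 0.004 m and z of slab_low in the frame of riser_pile between -0.003 and 0.003 m and angle between each of slab_low, slab_top's own z axis and vertical below 0.04 rad and (angle between the x axis of slab_low and the x axis of riser, either way round below 0.07 rad or angle between the x axis of slab_low and the y axis of riser, either way round below 0.07 rad) and x of slab_top in the frame of riser_pile between -0.004 and 0.004 m and y of slab_top in the frame of riser_pile between -0.004 and 0.004 m and z of slab_top in the frame of riser_pile between 0.017 and 0.023 m and (angle between the x axis of slab_top and the x axis of riser, either way round below 0.07 rad or angle between the x axis of slab_top and the y axis of riser, either way round below 0.07 rad) and contact force between the fingers and slab_top below 0.05 N and linear speed of slab_top below 0.01 m/s and angle between board's own z axis and vertical below 0.3 rad and distance of board from where it was at the start of the episode below 0.03 m), for 0.2 s.
2. The board lies flat on the bare worktop on its cleats (within 2 degrees, its middle 15 to 20 mm up), let go of and at rest (angle between board's own y axis and vertical below 0.03 rad and height (world z) of board_mid between 0.015 and 0.02 m and contact force between the fingers and board below 0.05 N and contact force between board and riser below 0.05 N and linear speed of board below 0.01 m/s and angular speed of board below 0.1 rad/s), for 0.2 s.
At the end, for the whole second after the job is handed in: Board level (1.7 deg) across post and pile, cleats down in the gap, its middle within 5 mm of the riser's middle along and across, within 2.8 deg in yaw, fully down (3 mm); both slabs flat and square on the foot (4 mm, 4 deg); all released, at rest, the robot touching nothing (x of slab_low in the frame of riser_pile between -0.004 and 0.004 m and y of slab_low in the frame of riser_pile between -0.004 and 0.004 m and z of slab_low in the frame of riser_pile between -0.003 and 0.003 m and angle between each of slab_low, slab_top's own z axis and vertical below 0.04 rad and (angle between the x axis of slab_low and the x axis of riser, either way round below 0.07 rad or angle between the x axis of slab_low and the y axis of riser, either way round below 0.07 rad) and x of slab_top in the frame of riser_pile between -0.004 and 0.004 m and y of slab_top in the frame of riser_pile between -0.004 and 0.004 m and z of slab_top in the frame of riser_pile between 0.017 and 0.023 m and (angle between the x axis of slab_top and the x axis of riser, either way round below 0.07 rad or angle between the x axis of slab_top and the y axis of riser, either way round below 0.07 rad) and x of board_mid in the frame of riser_mid between -0.005 and 0.005 m and y of board_mid in the frame of riser_mid between -0.005 and 0.005 m and z of board_mid in the frame of riser_mid between 0.004 and 0.009 m and angle between board's own y axis and vertical below 0.03 rad and angle between the x axis of board and the x axis of riser, either way round below 0.05 rad and linear speed of each of board, slab_top below 0.01 m/s and angular speed of board below 0.1 rad/s and contact force between the fingers and board below 0.05 N and contact force between the fingers and slab_top below 0.05 N and contact force between the arm and anything else below 0.05 N).
It fails at once if The bowl or the jar is shifted more than 20 mm or tipped more than 20 degrees (distance of any of bowl, jar from where it was at the start of the episode above 0.02 m or angle between any of bowl, jar's own z axis and vertical above 0.35 rad).
It fails at once if The white or the dark mill is shifted more than 20 mm or tipped more than 20 degrees (distance of any of mill_white, mill_oak from where it was at the start of the episode above 0.02 m or angle between any of mill_white, mill_oak's own z axis and vertical above 0.35 rad).
It fails at once if Anything presses on the riser, or on a slab of the pile from above, with more than 60 N (contact force between riser and anything else above 60 N or contact force between board and slab_top above 60 N or contact force between slab_top and slab_low above 60 N).
It fails at once if The slab, or the board higher than 60 mm, falls freely at over 0.35 m/s (a drop of more than 6 mm) ((contact force between the fingers and slab_top below 0.05 N and linear speed of slab_top above 0.35 m/s) or (contact force between the fingers and board below 0.05 N and linear speed of board above 0.35 m/s and height (world z) of board_mid above 0.06 m)).
It also fails if it takes over 72 s, if anything falls off the work surface, if the arm or the gripper's body presses on something with over 40 N, if the wrist force passes 120 N, or if a joint passes its speed limit or range.

### The arm

A 7-joint arm with a two-finger parallel gripper is mounted at the origin on the work surface. World frame = base frame: x ahead of the robot, y to its left, z up, the work surface at z = 0. Lengths are in mm, angles in rad, forces in N, time in s.
With the tool pointing down it reaches from about 350 to 900 mm from the base axis. Payload 8.1 kg.
Tool frame: the origin (TCP) lies at the very end of the fingers, on their centre line; the grasp point (between the pads) lies 19 mm behind it (arm.hold_point_z is the distance from the TCP to the grasp point, in mm); z points along the fingers, y is the line along which they close (so a half turn about z gives the same grasp; the last joint's range is limited). The gripper opens to 92 mm and grips with 3 to 60 N. Pads are 19 mm wide; open, the fingers measure 130 mm over their backs; the gripper's body (75 mm by 190 mm) begins 47 mm behind the grasp point.
Start: joints at [1.081, 0.434, 0.025, 1.573, -0.012, 1.134, -0.075], TCP at [235.745, -578.849, 226.742] pointing down, gripper open.
Joint ranges: [-2.62, 2.62], [-0.44, 2.09], [-1.27, 1.32], [0.08, 2.57], [-1.32, 4.46], [0.12, 2], [-2.74, 2.74]. Speed limits (rad/s): [2.22, 2.22, 3.01, 3.01, 3.14, 3.14, 3.14].

### API

Orientations are given as [roll, pitch, yaw] about the fixed x, y, z axes, in that order (R = Rz(yaw) Ry(pitch) Rx(roll)).
In Python, from station import arm, cams gives the robot as it stands. The module is installed in compiled form; this text tells all that it offers.
- The arm moves only by the tool send_rows, never from a script. Its argument "plan" is a list that holds one entry, the list of rows, each a list of 5 numbers: the shift along the world's x, y, z in cm, then the turn about the world's z in degrees, then the finger opening in cm, from 0 to 9.18. In form: [[[dx, dy, dz, roll, fingers], ...]]. A call has 1 to 10 rows; each row shifts and turns the commanded pose from where the row before left it; what a row does not reach is not made up. A row lasts 1/10 s, in which the tool goes at most 50 mm and 8.59 degrees, less where a joint would pass 70% of its speed; a pose out of reach is approached as far as the arm can. A call is refused whole if a number of a shift passes 5 or a number of a turn 8.59, either way. A call with a gripper value outside its range is refused whole. The fingers move at their own pace and stop on an object; "squeeze" is the grip in N (left out, the last holds). Time passes only in rows, so rows that do not move let the fingers close. It gives the time, the measured TCP pose, the force, the opening and the grip force at its end, in the units of the state.
- arm.state(): the state, without advancing time (a new reading comes with each control period).
- cams.grab_frame(name): name is "scene" or "top" or "wrist"; returns a dict with "color" (384x512x3 uint8, red, green, blue), "vfov" (degrees; the focal length in pixels is half the picture's height over the tangent of half this angle, whatever the lens; pixels are square), "cx", "cy" (the principal point, pixels), "origin" and "orientation" of the camera in the world. Camera axes: x right, y up, looking along -z (the intrinsics and any distortion apply to the point x, -y, -z); pixel columns grow to the right and rows downward; lengths in mm; the calibration is good to about 2 mm. A picture is of the moment at which its call begins. There is no depth.
- arm.sign_off(): hands the job in; it is judged then, once.
The state is a dict: "time_s": time; "joint_positions": joint angles; "joint_velocities": joint speeds; "joint_torque": joint torques, N m; "eef_pos": TCP position; "eef_rot": TCP orientation; "contact_force": force on the tool from outside, world axes, zero at the start; "moment": the same for the moment, N m; "finger_gap": opening from 0.0 (shut) to 1.0 (fully open); "finger_force": force on a finger pad.
Only numpy, scipy, OpenCV 4.12 (cv2) and the standard library are available. Lean on these libraries where they do the work, as an engineer would, in place of code of your own. Each camera call takes 0.05 s, during which the arm holds its last target. There are 200 camera calls.

## Working session

There is one attempt and no reset: what is moved stays moved. The work goes in short steps, Python scripts to look and compute and a tool call to move; the robot and the scene stay as the last step left them, time stands still between calls to the robot, and variables do not carry over. Pictures are saved under pics/ and viewed, at most 10 in all, crops included, and the job is handed in when it is done.

Besides the shell and the picture viewer there is one more tool, called after "Emit:" in YAML: its name, and indented under it one key for each argument. send_rows: Moves the arm, as the interface text tells. Its arguments: {"type":"object","properties":{"plan":{"type":"array"},"squeeze":{"type":"number"}},"required":["plan"]}

```bash
mkdir -p pics
cat > h.py <<'E'
import numpy as np, cv2
from station import arm, cams
from scipy.spatial.transform import Rotation as R
def grab(n,fn=None):
    f=cams.grab_frame(n)
    if fn: cv2.imwrite('pics/'+fn,f['color'][:,:,::-1])
    return f
def Rm(o):
    o=np.array(o,float)
    return o if o.shape==(3,3) else (R.from_quat(o).as_matrix() if o.size==4 else R.from_euler('xyz',o).as_matrix())
def ray(f,u,v):
    h,w=f['color'].shape[:2]; F=h/2/np.tan(np.radians(f['vfov'])/2)
    d=np.array([(u-f['cx'])/F,-(v-f['cy'])/F,-1.]); 
    d=Rm(f['orientation'])@d; return np.array(f['origin'],float),d/np.linalg.norm(d)
def onz(f,u,v,z):
    o,d=ray(f,u,v); return o+d*(z-o[2])/d[2]
def proj(f,p):
    h,w=f['color'].shape[:2]; F=h/2/np.tan(np.radians(f['vfov'])/2)
    c=Rm(f['orientation']).T@(np.array(p,float)-np.array(f['origin'],float))
    return np.array([f['cx']+F*c[0]/-c[2], f['cy']-F*c[1]/-c[2]])
def tri(a,b):
    (o1,d1),(o2,d2)=a,b
    A=np.stack([d1,-d2],1); s=np.linalg.lstsq(A,o2-o1,rcond=None)[0]
    p,q=o1+s[0]*d1,o2+s[1]*d2; return (p+q)/2,np.linalg.norm(p-q)
E
python3 - <<'E'
from h import *
for n in('scene','top','wrist'):
    f=grab(n,n+'0.png'); print({k:(v if k!='color' else v.shape) for k,v in f.items()})
print(arm.state(), arm.hold_point_z)
a=[cv2.imread(f'pics/{n}0.png') for n in('scene','top','wrist')]
E
```

```text
{'color': (384, 512, 3), 'vfov': 44.28800070949681, 'cx': 260.20906382553864, 'cy': 196.76229884316396, 'origin': array([1303.21773245, -626.48039086,  674.65042386]), 'orientation': array([0.99134592, 0.01433453, 0.84756686])}
{'color': (384, 512, 3), 'vfov': 57.413235698175896, 'cx': 257.9575668463288, 'cy': 191.97874293809022, 'origin': array([ 4.78749076e+02, -1.00448803e+00,  1.01480440e+03]), 'orientation': array([ 0.10390512,  0.00700417, -1.5690763 ])}
{'color': (384, 512, 3), 'vfov': 62.497938386832296, 'cx': 249.99669700155013, 'cy': 189.0831883095899, 'origin': array([ 304.93830483, -549.82667027,  384.4050771 ]), 'orientation': array([-0.2815064 ,  0.0014405 , -1.18411296])}
{'time_s': 0.15, 'joint_positions': array([ 1.08140311,  0.43504275,  0.02492314,  1.57387035, -0.01159249,
        1.13401439, -0.07506233]), 'joint_velocities': array([-0.00129748, -0.00300108,  0.00140117, -0.0023085 , -0.00010588,
        0.00098325, -0.00031946]), 'joint_torque': array([ 2.20562753e-03, -6.68262863e+01,  9.86393653e-01, -3.14691389e+01,
       -6.04759553e-02,  3.92826623e-02,  1.15727548e-04]), 'eef_pos': array([ 235.59837317, -578.47569933,  226.14406955]), 'eef_rot': array([-3.14040605e+00,  9.39196219e-05,  3.86811912e-01]), 'contact_force': array([ 0.64052082, -0.64619464, -1.30073998]), 'moment': array([ 0.00214553,  0.00056989, -0.03541045]), 'finger_force': 0.0, 'finger_gap': 1.002332348806662} 18.8
```

View pics/top0.png

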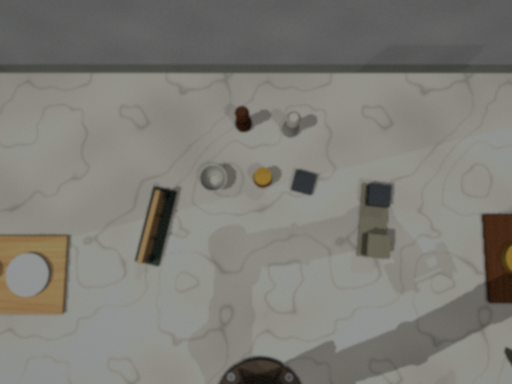

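View pics/scene0.png

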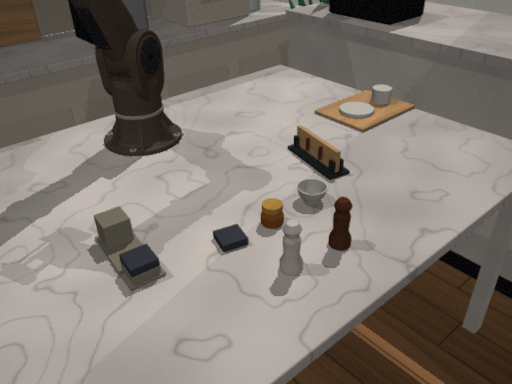

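The top view shows the loose slab at (304,181), the pile at (378,194), the post at about (379,243), the rack with the board at (157,226), the bowl at (213,177), the jar at (262,177), and the mills at (243,118) and (291,124). The scene view agrees with this layout.

Run:
```python
from h import *
t=grab('top');s=grab('scene')
def blobs(f,lo,hi,amin):
    hsv=cv2.cvtColor(f['color'],cv2.COLOR_RGB2HSV); m=cv2.inRange(hsv,lo,hi)
    n,l,st,c=cv2.connectedComponentsWithStats(m)
    return [(c[i].round(1),st[i][4],st[i][:4]) for i in range(1,n) if st[i][4]>amin]
for (u,v,r) in [(304,181,0),(378,194,0),(379,243,0),(157,226,0)]: print(t['color'][v,u],s['color'][0,0])
for n,p in [('slab',(304,181,20)),('pile',(378,194.5,48)),('post',(379.5,242.5,68)),('rackboard',(150,225,74)),('boardtop',(158,188,74)),('boardbot',(139,262,74)),('bowl',(213,177,30)),('jar',(262,177,55)),('millo',(243,113,115)),('millw',(293,117,115))]:
    print(n,onz(t,p[0],p[1],p[2]).round(0))
for n,a,b in [('slab',(304,181),(231,236)),('pile',(378,194.5),(139,258)),('post',(379.5,242.5),(113,222))]:
    print(n,tri(ray(t,*a),ray(s,*b)))
```

```text
[48 52 55] [80 61 41]
[45 50 52] [80 61 41]
[101  98  84] [80 61 41]
[49 39 26] [80 61 41]
slab [ 614. -125.   20.]
pile [ 573. -326.   48.]
post [ 442. -319.   68.]
rackboard [488. 295.  74.]
boardtop [587. 276.  74.]
boardbot [390. 321.  74.]
bowl [624. 134.  30.]
jar [620.  -5.  55.]
millo [782.  45. 115.]
millw [771. -87. 115.]
slab (array([ 616.30476433, -124.26971127,   14.65835452]), np.float64(4.673256902851273))
pile (array([ 573.74832482, -328.14880911,   40.48034862]), np.float64(0.5329419526958928))
post (array([ 443.23682086, -319.6978077 ,   58.0204418 ]), np.float64(5.369805582033718))
```

View pics/wrist0.png

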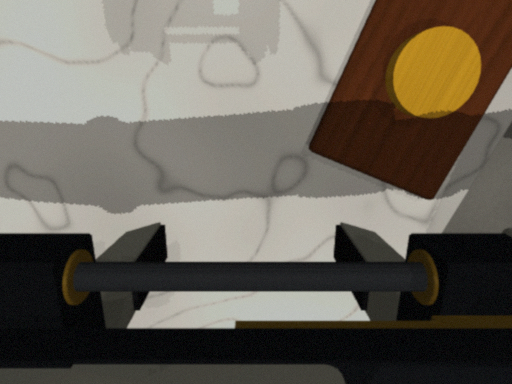

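The wrist camera looks ahead of the tool, with the fingers in rows 230–330. I'm going above the riser.

Emit:
send_rows:
  plan:
    - [[2.2,2.6,0,-2.2,9.18],[2.2,2.6,0,-2.2,9.18],[2.2,2.6,0,-2.2,9.18],[2.2,2.6,0,-2.2,9.18],[2.2,2.6,0,-2.2,9.18],[2.2,2.6,0,-2.2,9.18],[2.2,2.6,0,-2.2,9.18],[2.2,2.6,0,-2.2,9.18],[2.2,2.6,0,-2.2,9.18],[2.2,2.2,0,-2.2,9.18]]

```text
time_s: 1.25
eef_pos: [456.6, -321.2, 226.8]
eef_rot: [-3.141, -0.0, 0.002]
contact_force: [-0.1, -0.2, -0.4]
finger_gap: 1.0
finger_force: 0.0
```

Run:
```python
from h import *
f=grab('wrist','w1.png');f=grab('wrist','w1.png'); print(arm.state()['eef_pos'],arm.state()['eef_rot'],f['origin'])
for p in [(411,-290,68),(473,-290,68),(542,-290,48),(604,-290,48)]: print(proj(f,p))
```

```text
[ 459.38007347 -318.27363738  226.70875152] [-3.13962060e+00 -1.75512136e-03  8.66335282e-03] [ 535.47052893 -315.91301372  385.34826121]
[226.13882559 219.04985246]
[225.21130627 162.1249874 ]
[225.66501892  91.67285743]
[224.65991313  24.49432697]
```

View pics/w1.png

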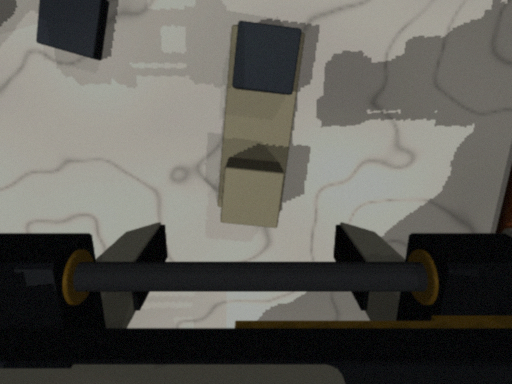

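The wrist view shows the pile slab at about (267,58), the post top at about (252,195) and part of the loose slab at (73,25). I'll take a second view from between them.

Run:
```python
from h import *
import pickle
f=grab('wrist'); pickle.dump(f,open('w1.pkl','wb')); print(f['origin'],arm.state()['eef_pos'])
```

```text
[ 533.94238667 -317.49973645  385.20750519] [ 457.42172268 -320.60299892  226.64339806]
```

Emit:
send_rows:
  plan:
    - [[1,3,0,0,9.18],[1,3,0,0,9.18],[0.5,3,0,0,9.18],[0,0,0,0,9.18],[0,0,0,0,9.18],[0,0,0,0,9.18]]

```text
time_s: 2.0
eef_pos: [480.0, -234.7, 226.7]
eef_rot: [3.141, 0.0, 0.001]
contact_force: [-0.7, -0.3, -0.1]
finger_gap: 0.998
finger_force: 0.0
```

```bash
cat >> h.py <<'E'
def quads(f,lo,hi,amin=600,rows=228):
    hsv=cv2.cvtColor(f['color'],cv2.COLOR_RGB2HSV); m=cv2.inRange(hsv,lo,hi); m[rows:]=0
    m=cv2.morphologyEx(m,cv2.MORPH_OPEN,np.ones((3,3)))
    out=[]
    for c in cv2.findContours(m,cv2.RETR_EXTERNAL,cv2.CHAIN_APPROX_NONE)[0]:
        if cv2.contourArea(c)>amin:
            out.append((cv2.contourArea(c),cv2.approxPolyDP(c,0.03*cv2.arcLength(c,True),True)[:,0]))
    return out
E
python3 - <<'E'
from h import *
import pickle
f=grab('wrist','w2.png'); pickle.dump(f,open('w2.pkl','wb')); print(f['origin'],arm.state()['eef_pos'])
g=pickle.load(open('w1.pkl','rb'))
h=cv2.cvtColor(g['color'],cv2.COLOR_RGB2HSV)
for n,u,v in [('slab',267,50),('slabside',262,89),('post',252,195),('postside',255,163),('plinth',258,120),('table',120,120),('shadow',400,90)]: print(n,h[v,u],g['color'][v,u])
for x in (g,f):
    print([(a,q.tolist()) for a,q in quads(x,(90,20,20),(130,255,75))])
E
```

```text
[ 554.92181554 -234.0465247   385.11411363] [ 480.04506201 -234.66371153  226.712863  ]
slab [110  50  46] [37 40 46]
slabside [60  7 37] [36 37 36]
post [ 24  63 117] [117 111  88]
postside [26 46 39] [39 38 32]
plinth [ 22  58 119] [119 112  92]
table [ 25  21 159] [159 157 146]
shadow [ 19  19 106] [106 103  98]
[(3856.5, [[238, 20], [232, 84], [288, 91], [298, 28]]), (2692.0, [[38, 0], [35, 38], [89, 53], [98, 0]])]
[(3480.0, [[321, 43], [316, 105], [368, 109], [380, 50]]), (3406.0, [[123, 2], [115, 60], [168, 75], [179, 18]])]
```

View pics/w2.png

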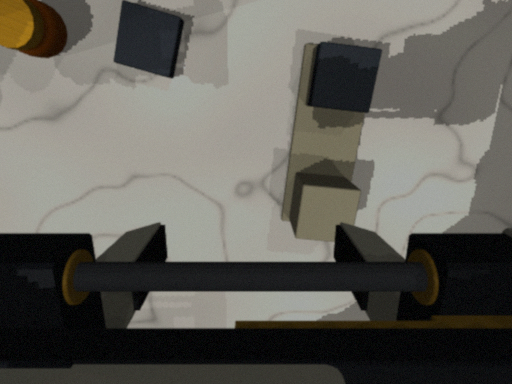

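The second view shows the loose slab at about (149,39), the pile at (345,77), the post at (327,207) and the jar at the top left.

```bash
cat >> h.py <<'E'
def mask(f,kind,rows=228):
    c=f['color'].astype(int); r,g,b=c[...,0],c[...,1],c[...,2]; hsv=cv2.cvtColor(f['color'],cv2.COLOR_RGB2HSV)
    m=((b>r+2)&(c.max(2)<95)) if kind=='slate' else ((hsv[...,1]>40)&(c.max(2)>75)&(hsv[...,0]<40))
    m=m.astype(np.uint8)*255; m[rows:]=0
    return cv2.morphologyEx(cv2.morphologyEx(m,cv2.MORPH_CLOSE,np.ones((3,3))),cv2.MORPH_OPEN,np.ones((5,5)))
def rect(f,c,z):
    p=np.array([onz(f,*q,z)[:2] for q in c[:,0]],np.float32); return cv2.minAreaRect(p)
def cont(f,kind,amin=1500,rows=228):
    return [c for c in cv2.findContours(mask(f,kind,rows),cv2.RETR_EXTERNAL,cv2.CHAIN_APPROX_NONE)[0] if cv2.contourArea(c)>amin]
E
python3 - <<'E'
from h import *
import pickle
for n in('w1','w2'):
    f=pickle.load(open(n+'.pkl','rb'))
    for k,zs in(('slate',(20,48)),('tan',(68,8))):
        for c in cont(f,k):
            m=cv2.moments(c); u=(m['m10']/m['m00'],m['m01']/m['m00'])
            print(n,k,np.round(u,1),cv2.boundingRect(c),[(z,np.round(np.r_[rect(f,c,z)[0],rect(f,c,z)[1],rect(f,c,z)[2]],1)) for z in zs])
E
```

```text
w1 slate [264.   55.2] (232, 20, 67, 72) [(20, array([ 577.1, -331.2,   65.3,   66.2,   83.5])), (48, array([ 573.8, -330.2,   60.3,   61.1,   83.5]))]
w1 slate [70.3 23.5] (35, 0, 70, 54) [(20, array([ 610.7, -127.4,   67.6,   56.1,   75.1])), (48, array([ 604.8, -142. ,   62.4,   51.8,   75.1]))]
w1 tan [247.8 194.7] (216, 163, 66, 63) [(68, array([ 436.1, -315. ,   66. ,   62.5,   83.9])), (8, array([ 417.6, -314.5,   78.5,   74.3,   83.9]))]
w1 tan [255.5 120.1] (220, 85, 75, 78) [(68, array([ 506.6, -322.7,   67.7,   74.2,   85.4])), (8, array([ 501.4, -323.7,   80.5,   88.3,   85.4]))]
w2 slate [344.   76.4] (309, 43, 72, 68) [(20, array([ 575.8, -336.3,   68.5,   65.6,   83.5])), (48, array([ 574.2, -328.5,   63.2,   60.6,   83.5]))]
w2 slate [147.6  38.8] (115, 2, 68, 74) [(20, array([ 613.2, -126.4,   64.1,   60.6,   74.8])), (48, array([ 608.8, -134.6,   59.2,   55.9,   74.8]))]
w2 tan [326.9 206.7] (297, 185, 63, 43) [(68, array([ 441.5, -316.9,   61.1,   47.8,   84.7])), (8, array([ 420. , -332.6,   72.7,   56.8,   84.7]))]
w2 tan [318.  138.3] (282, 44, 82, 177) [(68, array([ 512.5, -308.9,   67.2,  175.1,   84.1])), (8, array([ 504.5, -323.1,   80. ,  208.2,   84.1]))]
```

The riser centre is at about (505,-323) with yaw -6° (208x80 against 210x80), and the loose slab is at (613,-126) with yaw -15°. I'll take a closer look at the slab for height and position.

Emit:
send_rows:
  plan:
    - [[1,3,-1.5,-4,9.18],[1,3,-1.5,-4,9.18],[1,3,-1.5,-4,9.18],[1,3,-1.5,-3.2,9.18],[0.6,1.2,-1.6,0,9.18],[0,0,0,0,9.18],[0,0,0,0,9.18]]

```text
time_s: 2.75
eef_pos: [526.4, -102.5, 150.8]
eef_rot: [3.141, 0.001, -0.264]
contact_force: [0.5, -0.6, 0.5]
finger_gap: 1.0
finger_force: 0.0
```

Run:
```python
from h import *
import pickle
f=grab('wrist','w3.png'); pickle.dump(f,open('w3.pkl','wb')); print(f['origin'],arm.state()['eef_pos'],arm.state()['eef_rot'])
def cen(f,c):
    b=cv2.boxPoints(cv2.minAreaRect(c)); m=cv2.moments(c); return (m['m10']/m['m00'],m['m01']/m['m00'])
for c in cont(f,'slate'):
    print(np.round(cen(f,c),1),cv2.boundingRect(c),np.round(np.r_[rect(f,c,20)[0],rect(f,c,20)[1],rect(f,c,20)[2]],1))
w1,w2=[pickle.load(open(n+'.pkl','rb')) for n in('w1','w2')]
print('pile',tri(ray(w1,264,55.2),ray(w2,344,76.4)))
print('post', tri(ray(w1,247.8,194.7),ray(w2,326.9,206.7)),'(w2 cut)')
c3=max(cont(f,'slate'),key=cv2.contourArea)
print('slab',tri(ray(w2,147.6,38.8),ray(f,*cen(f,c3))))
```

```text
[ 598.77806211 -121.51618438  309.13783925] [ 526.60929848 -102.92217601  151.27959719] [ 3.14066966e+00 -3.84644450e-04 -2.64638619e-01]
[248.3  77.1] (213, 41, 72, 75) [ 613.7 -124.1   60.4   60.4   74.9]
[490.   59.4] (466, 16, 46, 86) [ 574.  -325.    38.2   68.1   87.8]
pile (array([ 575.66735697, -330.42002614,   41.91447667]), np.float64(0.09008953455223923))
post (array([ 439.82877242, -315.79938346,   66.99106373]), np.float64(6.739791423026252)) (w2 cut)
slab (array([ 615.42860489, -124.53002149,   14.64259471]), np.float64(0.3544770121917867))
```

View pics/w3.png

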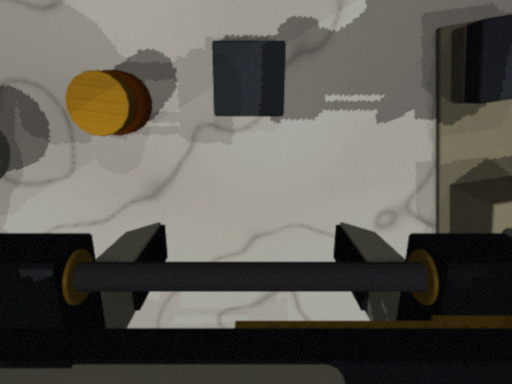

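The slab is centred at (248,77), square to the tool, with the jar clear to its left. The measured position is (614,-124.5), and the height is within about 5 mm of the text's. Grasping.

Emit:
send_rows:
  plan:
    - [[2.9,-0.7,0,0,9.18],[2.9,-0.7,0,0,9.18],[2.9,-0.8,-2,0,9.18],[0,0,-4,0,9.18],[0,0,-4,0,9.18],[0,0,-2.5,0,9.18],[0,0,-1.5,0,9.18],[0,0,-0.8,0,9.18],[0,0,0,0,9.18],[0,0,0,0,9.18]]

```text
time_s: 3.8
eef_pos: [614.7, -123.4, 4.1]
eef_rot: [-3.142, -0.002, -0.263]
contact_force: [-0.8, 0.7, 0.0]
finger_gap: 0.999
finger_force: 0.0
```

Emit:
send_rows:
  plan:
    - [[0,0,0,0,7],[0,0,0,0,6.4],[0,0,0,0,5.8],[0,0,0,0,5.5],[0,0,0,0,5.5],[0,0,0,0,5.5],[0,0,0,0,5.5]]
  squeeze: 20

```text
time_s: 4.5
eef_pos: [613.8, -123.1, 3.0]
eef_rot: [3.141, -0.0, -0.263]
contact_force: [-1.3, -0.7, 5.0]
finger_gap: 0.676
finger_force: 20.0
```

Emit:
send_rows:
  plan:
    - [[0,0,1,0,5.5],[0,0,2,0,5.5],[0,0,3.5,0,5.5],[0,0,3.5,0,5.5],[-1.9,-2.8,3.6,1.3,5.5],[-2.2,-3.4,3,1.6,5.5],[-2.2,-3.4,1,1.6,5.5],[-2.2,-3.4,0,1.6,5.5],[-2.2,-3.4,0,1.6,5.5],[-2.2,-3.3,0,1.4,5.5]]

```text
time_s: 5.5
eef_pos: [483.6, -320.6, 178.9]
eef_rot: [-3.141, 0.0, -0.102]
contact_force: [0.4, -0.9, -2.8]
finger_gap: 0.674
finger_force: 20.0
```

Emit:
send_rows:
  plan:
    - [[0,0,0,0,5.5],[0,0,0,0,5.5],[0,0,0,0,5.5],[0,0,0,0,5.5]]

```text
time_s: 5.9
eef_pos: [485.8, -318.1, 178.5]
eef_rot: [-3.141, -0.0, -0.101]
contact_force: [-0.2, -0.1, -2.4]
finger_gap: 0.67
finger_force: 20.0
```

Run:
```python
from h import *
import pickle
f=grab('wrist','w4.png'); pickle.dump(f,open('w4.pkl','wb')); print(f['origin'],arm.state()['eef_pos'],arm.state()['eef_rot'])
for k,z in(('slate',48),('tan',8),('tan',68)):
  for c in cont(f,k):
    r=rect(f,c,z); print(k,z,cv2.boundingRect(c),np.round(np.r_[r[0],r[1],r[2]],1))
```

```text
[ 560.2150845  -325.34907472  336.88547195] [ 485.73563386 -318.228023    178.47333647] [-3.14108713e+00 -7.11314383e-05 -1.01465518e-01]
slate 48 (187, 187, 127, 41) [ 458.9 -314.8  123.3   40.9   84.2]
slate 48 (220, 42, 71, 75) [ 574.  -330.3   60.2   60.4   83.3]
tan 8 (216, 102, 78, 84) [ 512.6 -324.4   79.9   85.2   85.3]
tan 68 (216, 102, 78, 84) [ 521.3 -324.6   65.3   69.7   85.3]
```

View pics/w4.png

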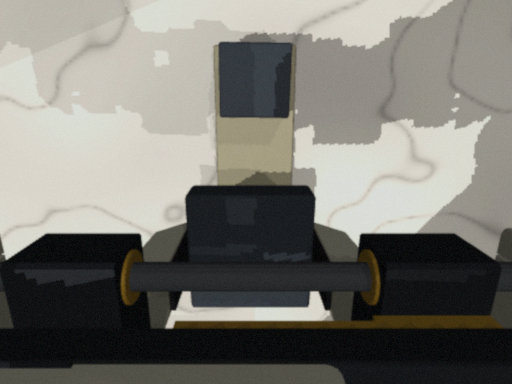

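The pile top measures (574.0,-330.3) with yaw about -6°, and the held slab is square in the fingers at rows 187–305. Moving over the pile.

Emit:
send_rows:
  plan:
    - [[2.2,-0.3,0,-0.4,5.5],[2.2,-0.3,0,0,5.5],[2.2,-0.3,0,0,5.5],[2.2,-0.3,0,0,5.5],[0,0,-3.5,0,5.5],[0,0,-3.5,0,5.5],[0,0,-3,0,5.5],[0,0,-1.5,0,5.5],[0,0,0,0,5.5],[0,0,0,0,5.5]]

```text
time_s: 6.95
eef_pos: [573.9, -331.5, 64.5]
eef_rot: [3.141, -0.001, -0.11]
contact_force: [0.0, 0.1, -1.8]
finger_gap: 0.674
finger_force: 20.0
```

Emit:
send_rows:
  plan:
    - [[0,0,0,0,5.5],[0,0,0,0,5.5],[0,0,0,0,5.5]]

```text
time_s: 7.25
eef_pos: [573.5, -331.9, 64.7]
eef_rot: [3.141, -0.002, -0.111]
contact_force: [-0.6, -0.1, -2.0]
finger_gap: 0.673
finger_force: 20.0
```

Emit:
send_rows:
  plan:
    - [[0.07,0.13,-0.4,0.3,5.5],[0,0,-0.4,0,5.5],[0,0,-0.2,0,5.5],[0,0,-0.1,0,5.5],[0,0,-0.1,0,5.5],[0,0,0,0,5.5],[0,0,0,0,5.5]]

```text
time_s: 7.95
eef_pos: [573.7, -330.3, 51.6]
eef_rot: [3.141, -0.0, -0.106]
contact_force: [-0.2, 0.7, -1.9]
finger_gap: 0.672
finger_force: 20.0
```

Emit:
send_rows:
  plan:
    - [[0,0,-0.1,0,5.5],[0,0,-0.05,0,5.5],[0,0,0,0,5.5],[0,0,0,0,5.5]]

```text
time_s: 8.35
eef_pos: [573.8, -330.4, 51.1]
eef_rot: [3.141, -0.001, -0.105]
contact_force: [-2.5, 1.7, 5.3]
finger_gap: 0.674
finger_force: 20.0
```

Contact shows +7 N, so the slab is seated. I'll release it, rise and check.

Emit:
send_rows:
  plan:
    - [[0,0,0,0,6.6],[0,0,0,0,7.4],[0,0,0,0,8.6],[0,0,0,0,9.18],[0,0,0,0,9.18],[0,0,1,0,9.18],[0,0,3,0,9.18],[-1.5,0.2,4,0,9.18],[-3.5,0.4,4,0,9.18],[-4,0.4,2,0,9.18]]

```text
time_s: 9.35
eef_pos: [487.2, -320.8, 191.3]
eef_rot: [3.14, -0.005, -0.104]
contact_force: [-0.5, -0.5, 0.7]
finger_gap: 1.0
finger_force: 0.0
```

Emit:
send_rows:
  plan:
    - [[0,0,0,0,9.18],[0,0,0,0,9.18],[0,0,0,0,9.18],[0,0,0,0,9.18]]

```text
time_s: 9.75
eef_pos: [486.5, -320.1, 186.8]
eef_rot: [-3.141, 0.001, -0.104]
contact_force: [-0.6, -0.2, 0.2]
finger_gap: 1.001
finger_force: 0.0
```

Run:
```python
from h import *
import pickle
f=grab('wrist','w5.png'); pickle.dump(f,open('w5.pkl','wb')); print(f['origin'],arm.state()['eef_pos'],arm.state()['eef_rot'])
for k,z in(('slate',68),('tan',8),('tan',68)):
  for c in cont(f,k):
    r=rect(f,c,z); print(k,z,cv2.boundingRect(c),np.round(np.r_[r[0],r[1],r[2]],1))
```

```text
[ 560.9842674  -327.58914067  345.13998095] [ 486.34114901 -320.08852954  186.69742401] [-3.14092690e+00  9.85167968e-04 -1.04539294e-01]
slate 68 (215, 41, 75, 77) [ 574.4 -329.9   60.5   59.6   84. ]
tan 8 (215, 119, 76, 79) [ 496.8 -323.1   79.7   85.3   84. ]
tan 68 (215, 119, 76, 79) [ 508.2 -323.9   65.5   70.1   84. ]
```

View pics/w5.png

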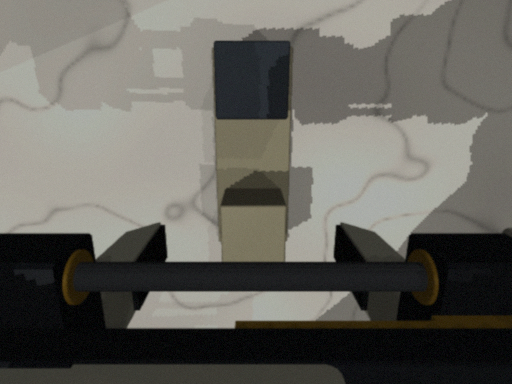

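The slab is seated at (574.4,-329.9), flush on the pile and square with the plinth, with the post at (252,230). Next I go to the rack.

Emit:
send_rows:
  plan:
    - [[-0.6,2.5,0.3,-0.7,9.18],[-0.6,4.5,0,-0.7,9.18],[-0.6,4.5,0,-0.7,9.18],[-0.6,4.5,0,-0.7,9.18],[-0.6,4.5,0,-0.7,9.18],[-0.6,4.5,0,-0.7,9.18],[-0.6,4.5,0,-0.7,9.18],[-0.6,4.5,0,-0.7,9.18],[-0.6,4.5,0,-0.7,9.18],[-0.6,4.5,0,-0.7,9.18]]

```text
time_s: 10.8
eef_pos: [425.5, 111.6, 190.3]
eef_rot: [3.142, 0.0, -0.228]
contact_force: [1.5, -0.5, -0.5]
finger_gap: 0.999
finger_force: 0.0
```

Emit:
send_rows:
  plan:
    - [[-0.5,4.5,0,0,9.18],[-0.5,4.5,0,0,9.18],[-0.5,4.5,0,0,9.18],[-0.5,3.5,0,0,9.18],[0,2.5,0,0,9.18],[0,0,0,0,9.18],[0,0,0,0,9.18],[0,0,0,0,9.18],[0,0,0,0,9.18]]

```text
time_s: 11.7
eef_pos: [406.1, 303.3, 190.3]
eef_rot: [3.141, 0.0, -0.229]
contact_force: [-0.3, 0.5, 0.9]
finger_gap: 1.002
finger_force: 0.0
```

Run:
```python
from h import *
import pickle
f=grab('wrist','w6.png'); pickle.dump(f,open('w6.pkl','wb')); print(f['origin'],arm.state()['eef_pos'],arm.state()['eef_rot'])
s=grab('scene')['color'][100:200,260:380]
s=cv2.resize(s,None,fx=2.5,fy=2.5,interpolation=cv2.INTER_CUBIC)
w=f['color']; pad=np.zeros((384,300,3),np.uint8); pad[:250,:300]=s
im=np.hstack([w[:, :490],pad]); cv2.imwrite('pics/c6.png',im[:,:,::-1]); print(im.shape)
```

```text
[479.03546746 286.75720911 348.72588303] [406.11295411 303.43199721 190.46421314] [ 3.14107140e+00 -5.11803476e-05 -2.29258522e-01]
(384, 790, 3)
```

View pics/c6.png

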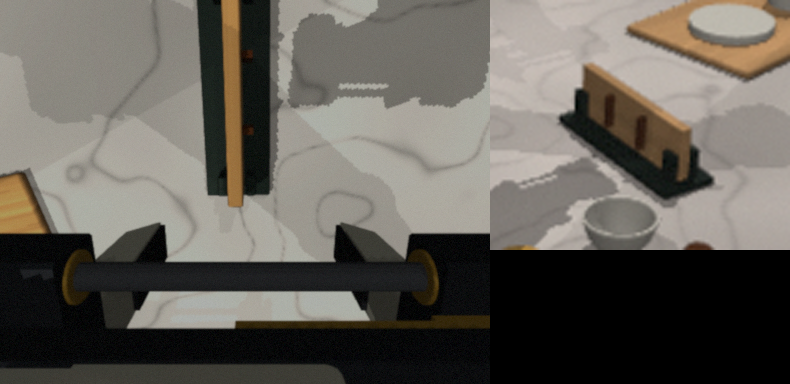

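The oak strip runs from (231,0) to (235,207), and the brown cleats at (249,57) and (249,131) are on its right, facing world -y; the scene crop confirms this.

Run:
```python
from h import *
import pickle
f=pickle.load(open('w6.pkl','rb'))
hsv=cv2.cvtColor(f['color'],cv2.COLOR_RGB2HSV)
print(hsv[100,232],hsv[57,249],hsv[131,249],f['color'][57,249],hsv[60,210])
m=cv2.inRange(hsv,(8,100,110),(25,255,255)); m[225:]=0; m[:,:200]=0;m[:,270:]=0
c=max(cv2.findContours(m,0,1)[0],key=cv2.contourArea)
print(cv2.boundingRect(c))
L,Rr=[],[]
for v in range(5,200,5):
    xs=np.where(m[v])[0]; L.append(onz(f,xs.min(),v,74)[:2]);Rr.append(onz(f,xs.max()+1,v,74)[:2])
L,Rr=np.array(L),np.array(Rr); mid=(L+Rr)/2
vx,vy,x0,y0=cv2.fitLine(mid.astype(np.float32),cv2.DIST_HUBER,0,.01,.01).ravel(); print('yaw',np.degrees(np.arctan(vy/vx)),'pt',x0,y0,'width',np.linalg.norm(L-Rr,axis=1).mean())
print('near end',onz(f,235,207.5,74)); d=np.array([vx,vy]);d*=np.sign(d[0])
e=onz(f,235,207.5,74)[:2]; print('mid from end',e+100*d)
n=cv2.inRange(hsv,(0,90,30),(12,255,110));n[200:]=0;n[:,:240]=0;n[:,262:]=0
k,l,st,ce=cv2.connectedComponentsWithStats(n)
for i in range(1,k):
    if st[i][4]>12: print(ce[i],st[i],[onz(f,*ce[i],z).round(1) for z in(62,)])
t=grab('top')
for p in [(*(e+200*d),74),(*e,74)]: print('top',proj(t,p))
```

```text
[ 16 156 149] [  8 174  47] [  9 244  48] [47 23 15] [69 51 35]
(222, 0, 21, 207)
yaw -12.52884 pt 484.9366 300.2973 width 12.682159383134513
near end [387.58898309 322.22037509  74.        ]
mid from end [485.20767359 300.5272732 ]
[247.78688525  53.7704918 ] [241  50  12   9  61] [array([513.8, 280.5,  62. ])]
[248.17391304 131.06521739] [242 127  12   8  46] [array([451.3, 294.9,  62. ])]
top [157.02393209 189.6813879 ]
top [138.34900471 262.93444892]
```

Emit:
send_rows:
  plan:
    - [[2.6,-0.1,0,0.6,9.18],[2.6,-0.1,0,0,9.18],[2.7,-0.1,-2,0,9.18],[0,0,-4,0,9.18],[0,0,-4,0,9.18],[0,0,-3,0,9.18],[0,0,-1.5,0,9.18],[0,0,-0.9,0,9.18],[0,0,0,0,9.18],[0,0,0,0,9.18]]

```text
time_s: 12.85
eef_pos: [485.3, 301.7, 37.3]
eef_rot: [-3.141, -0.001, -0.217]
contact_force: [-0.1, -0.1, 0.3]
finger_gap: 1.002
finger_force: 0.0
```

Emit:
send_rows:
  plan:
    - [[0,0,0,0,6],[0,0,0,0,4],[0,0,0,0,2.5],[0,0,0,0,1.8],[0,0,0,0,1.2],[0,0,0,0,0.8],[0,0,0,0,0.8],[0,0,0,0,0.8],[0,0,0,0,0.8]]
  squeeze: 25

```text
time_s: 13.75
eef_pos: [484.8, 301.5, 36.5]
eef_rot: [3.141, 0.0, -0.217]
contact_force: [0.3, 0.3, -0.4]
finger_gap: 0.266
finger_force: 0.0
```

Emit:
send_rows:
  plan:
    - [[0,0,0,0,0.8],[0,0,0,0,0.8],[0,0,0,0,0.8],[0,0,0,0,0.8]]

```text
time_s: 14.15
eef_pos: [484.8, 301.4, 36.5]
eef_rot: [3.141, 0.0, -0.217]
contact_force: [-0.2, -0.2, -0.5]
finger_gap: 0.15
finger_force: 25.0
```

Emit:
send_rows:
  plan:
    - [[0,0,1,0,0.8],[0,0,2.5,0,0.8],[0,0,3.5,0,0.8],[0,0,3,0,0.8],[-0.2,-2,1,0.6,0.8],[-0.3,-4,0,0.8,0.8],[-0.3,-4,0,0.8,0.8],[-0.3,-4,0,0.8,0.8],[-0.3,-4,0,0.8,0.8],[-0.3,-4,0,0.8,0.8]]

```text
time_s: 15.15
eef_pos: [467.5, 80.0, 147.3]
eef_rot: [-3.141, -0.001, -0.136]
contact_force: [0.6, -0.2, -1.1]
finger_gap: 0.154
finger_force: 25.0
```

Emit:
send_rows:
  plan:
    - [[-0.3,-4,0,0.8,0.8],[-0.3,-4,0,0.8,0.8],[-0.2,-4,0,0,0.8],[0,-3,-1,0,0.8],[0,0,-3,0,0.8],[0,0,-3,0,0.8],[0,0,-2.5,0,0.8],[0,0,-1.5,0,0.8],[0,0,-0.4,0,0.8],[0,0,0,0,0.8]]

```text
time_s: 16.15
eef_pos: [459.8, -68.4, 32.7]
eef_rot: [-3.142, 0.0, -0.109]
contact_force: [-0.2, 0.4, -1.9]
finger_gap: 0.15
finger_force: 25.0
```

Emit:
send_rows:
  plan:
    - [[0,0,0,0,0.8],[0,0,0,0,0.8],[0,0,0,0,0.8]]

```text
time_s: 16.45
eef_pos: [460.3, -68.6, 33.3]
eef_rot: [3.142, -0.001, -0.109]
contact_force: [-0.5, -0.2, -1.8]
finger_gap: 0.15
finger_force: 25.0
```

Emit:
send_rows:
  plan:
    - [[0,0,-0.4,0,0.8],[0,0,-0.2,0,0.8],[0,0,-0.1,0,0.8],[0,0,-0.05,0,0.8],[0,0,0,0,0.8],[0,0,0,0,0.8]]

```text
time_s: 17.05
eef_pos: [459.8, -68.6, 26.3]
eef_rot: [3.141, -0.001, -0.109]
contact_force: [-7.2, 1.0, 26.0]
finger_gap: 0.15
finger_force: 25.0
```

Emit:
send_rows:
  plan:
    - [[0,0,0.05,0,0.8],[0,0,0,0,2],[0,0,0,0,3.5],[0,0,0,0,5],[0,0,0,0,6.5],[0,0,0,0,8],[0,0,0,0,9.18],[0,0,0,0,9.18],[0,0,0,0,9.18],[0,0,0,0,9.18]]

```text
time_s: 18.05
eef_pos: [459.8, -68.5, 25.5]
eef_rot: [3.142, -0.0, -0.109]
contact_force: [-0.5, -0.9, 0.2]
finger_gap: 0.865
finger_force: 0.0
```

Emit:
send_rows:
  plan:
    - [[0,0,0,0,9.18],[0,0,2,0,9.18],[0,0,3,0,9.18],[0,0,3,0,9.18],[0.3,2.9,0,0,9.18],[0.3,2.8,0,0,9.18],[0.3,2.8,0,0,9.18],[0,0,-3,0,9.18],[0,0,-3,0,9.18],[0,0,0,0,9.18]]

```text
time_s: 19.05
eef_pos: [466.3, 16.4, 43.0]
eef_rot: [3.14, 0.006, -0.108]
contact_force: [-0.6, -0.4, 0.0]
finger_gap: 0.997
finger_force: 0.0
```

Run:
```python
from h import *
print(arm.state()['eef_pos'],arm.state()['contact_force'])
f=grab('wrist','w7.png'); t=grab('top'); 
hsv=cv2.cvtColor(t['color'],cv2.COLOR_RGB2HSV); m=cv2.inRange(hsv,(8,90,60),(25,255,255))
x,y=proj(t,(460,-69,64)).astype(int); print(x,y)
m2=m[y-50:y+50,x-30:x+60]; k,l,st,ce=cv2.connectedComponentsWithStats(m2)
for i in range(1,k):
    if st[i][4]>30: print(st[i],onz(t,*(ce[i]+[x-30,y-50]),64))
```

```text
[466.31716215  16.39638142  42.97060647] [-0.61581948 -0.39963654  0.03716069]
285 235
[ 29  15   7  23 109] [525.59927147 -73.70617204  64.        ]
```

The board stands free. Tipping it over toward its cleat side.

Emit:
send_rows:
  plan:
    - [[0,-0.8,0,0,9.18],[-0.1,-0.6,0,0,9.18],[-0.1,-0.6,0,0,9.18],[-0.1,-0.6,0,0,9.18],[-0.1,-0.6,0,0,9.18],[0,-0.6,0,0,9.18],[0,-0.3,0,0,9.18],[0,0,0,0,9.18],[0,0,0,0,9.18],[0,0,0,0,9.18]]

```text
time_s: 20.15
eef_pos: [464.8, -24.2, 45.5]
eef_rot: [-3.141, 0.0, -0.108]
contact_force: [-0.4, -0.1, 0.2]
finger_gap: 0.998
finger_force: 0.0
```

```bash
cat > b.py <<'E'
from h import *
def board_top(x=(350,600),y=(-200,20),z=24):
    t=grab('top'); hsv=cv2.cvtColor(t['color'],cv2.COLOR_RGB2HSV); m=cv2.inRange(hsv,(8,90,60),(25,255,255))
    n=np.zeros_like(m); P=np.array([proj(t,(a,b,z)) for a in x for b in y]); lo,hi=P.min(0).astype(int),P.max(0).astype(int)
    n[lo[1]:hi[1],lo[0]:hi[0]]=m[lo[1]:hi[1],lo[0]:hi[0]]
    for c in cv2.findContours(n,0,1)[0]:
        if cv2.contourArea(c)>30: print(rect(t,c,z))
E
python3 -c "
from b import *
print(arm.state()['eef_pos'],arm.state()['contact_force']); board_top()"
```

```text
[464.83122048 -24.17973803  45.50260457] [-0.43832275 -0.1125457   0.23413977]
((512.3460693359375, -137.209716796875), (108.97853088378906, 49.30992889404297), 23.982789993286133)
```

Emit:
send_rows:
  plan:
    - [[0,0.5,2,0,9.18],[0,0,4,0,9.18],[-1,-1,4,0,9.18],[-2,-2,4,0,9.18],[-2,-2,2,0,9.18],[-2,-2,0,0,9.18],[0,0,0,0,9.18],[0,0,0,0,9.18],[0,0,0,0,9.18],[0,0,0,0,9.18]]

```text
time_s: 21.2
eef_pos: [395.3, -88.7, 205.2]
eef_rot: [-3.141, 0.001, -0.107]
contact_force: [-0.1, 0.2, 0.1]
finger_gap: 1.0
finger_force: 0.0
```

Run:
```python
from b import *
import pickle
f=grab('wrist','w8.png'); pickle.dump(f,open('w8.pkl','wb')); print(f['origin'],arm.state()['eef_pos'],arm.state()['eef_rot'])
hsv=cv2.cvtColor(f['color'],cv2.COLOR_RGB2HSV)
m=cv2.inRange(hsv,(8,90,80),(25,255,255)); m[228:]=0
for c in cv2.findContours(m,0,1)[0]:
    if cv2.contourArea(c)>300:
        r=rect(f,c,24); print(cv2.boundingRect(c),np.round(np.r_[r[0],r[1],r[2]],1))
board_top()
```

```text
[469.76814732 -96.362968   363.56756061] [395.19105142 -88.73666733 205.19981566] [-3.14125053e+00  6.20926218e-04 -1.07355157e-01]
(234, 2, 67, 199) [ 456.3 -110.9   63.8  198.6   83.7]
((481.3445129394531, -114.42599487304688), (60.70246124267578, 144.76124572753906), 84.34380340576172)
```

View pics/w8.png

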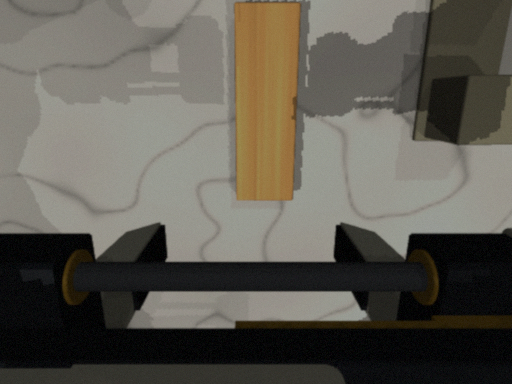

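The board lies flat on its cleats at (267,100), measuring 199x64 mm, centred at (456.3,-110.9) with yaw -6.3°. Grasping it across its width.

Emit:
send_rows:
  plan:
    - [[2,-0.7,0,0,9.18],[2,-0.7,-1,0,9.18],[2.1,-0.8,-3,0,9.18],[0,0,-4,0,9.18],[0,0,-4,0,9.18],[0,0,-4,0,9.18],[0,0,-2.5,0,9.18],[0,0,-1,0,9.18],[0,0,-0.5,0,9.18],[0,0,0,0,9.18]]

```text
time_s: 22.3
eef_pos: [456.3, -111.4, 5.7]
eef_rot: [-3.142, -0.0, -0.109]
contact_force: [-0.3, -1.1, 0.1]
finger_gap: 1.0
finger_force: 0.0
```

Emit:
send_rows:
  plan:
    - [[0,0,0,0,9.18],[0,0,0,0,9.18]]

```text
time_s: 22.5
eef_pos: [456.7, -111.7, 6.6]
eef_rot: [3.141, -0.002, -0.109]
contact_force: [-0.1, -0.4, 0.1]
finger_gap: 1.0
finger_force: 0.0
```

Emit:
send_rows:
  plan:
    - [[0,0,-0.3,0,8.5],[0,0,0,0,7.5],[0,0,0,0,6.8],[0,0,0,0,6.2],[0,0,0,0,5.6],[0,0,0,0,5.6],[0,0,0,0,5.6],[0,0,0,0,5.6]]
  squeeze: 20

```text
time_s: 23.3
eef_pos: [455.8, -111.5, 2.6]
eef_rot: [3.142, -0.0, -0.109]
contact_force: [-0.2, 0.4, 2.0]
finger_gap: 0.699
finger_force: 20.0
```

The grip reads 64.2 mm. Before placing, I'll check the gap's centre along the riser from the stored close views.

Run:
```python
from h import *
import pickle
for n,us in(('w5',(240,252,265)),('w1',(248,258,268)),('w8',())):
    f=pickle.load(open(n+'.pkl','rb'))
    if n=='w1': f['origin']=f['origin']
    g=cv2.GaussianBlur(cv2.cvtColor(f['color'],cv2.COLOR_RGB2GRAY),(3,3),0).astype(int)
    for u in us:
        d=np.diff(g[:,u]); a=[(v,d[v]) for v in range(60,222) if abs(d[v])>12]
        print(n,u,a)
f=pickle.load(open('w5.pkl','rb'))
hs=cv2.cvtColor(f['color'],cv2.COLOR_RGB2HSV)
for v in(215,222): 
    r=f['color'][v,205:300].astype(int); print(v,r[::3].sum(1).tolist())
```

```text
w5 240 [(118, np.int64(26)), (119, np.int64(25)), (179, np.int64(-14)), (204, np.int64(18)), (205, np.int64(25)), (206, np.int64(20))]
w5 252 [(118, np.int64(28)), (119, np.int64(25)), (204, np.int64(19)), (205, np.int64(24)), (206, np.int64(18))]
w5 265 [(118, np.int64(25)), (119, np.int64(23)), (170, np.int64(-15)), (204, np.int64(19)), (205, np.int64(24)), (206, np.int64(18))]
w1 248 [(87, np.int64(20)), (88, np.int64(26)), (89, np.int64(16)), (145, np.int64(-16)), (166, np.int64(16)), (167, np.int64(24)), (168, np.int64(21))]
w1 258 [(88, np.int64(17)), (89, np.int64(26)), (90, np.int64(17)), (167, np.int64(15)), (168, np.int64(24)), (169, np.int64(22))]
w1 268 [(90, np.int64(27)), (91, np.int64(22)), (143, np.int64(-15)), (168, np.int64(13)), (169, np.int64(23)), (170, np.int64(21))]
215 [352, 391, 420, 398, 356, 266, 344, 337, 347, 352, 348, 342, 346, 335, 353, 343, 340, 344, 339, 332, 341, 334, 332, 339, 338, 337, 333, 199, 325, 321, 332, 321]
222 [474, 465, 391, 333, 316, 258, 340, 341, 350, 345, 345, 343, 340, 355, 339, 334, 348, 342, 339, 343, 342, 335, 330, 338, 339, 328, 335, 182, 317, 334, 317, 327]
```

Run:
```python
from h import *
import pickle
f=pickle.load(open('w5.pkl','rb'))
a=onz(f,252,119,68); b=onz(f,252,205.5,68); print(a,b,(a+b)/2,np.linalg.norm(a-b)); 
l,r=onz(f,221.5,218,68),onz(f,286.5,218,68); print('post',l,r,(l+r)/2,np.linalg.norm(l-r))
c=(a+b)/2
```

```text
[ 543.09670899 -327.11209878   68.        ] [ 465.1551735  -319.07362957   68.        ] [ 504.12594124 -323.09286417   68.        ] 78.35496118408888
post [ 455.8107602  -289.38366438   68.        ] [ 449.48517372 -349.94275717   68.        ] [ 452.64796696 -319.66321078   68.        ] 60.88856020429211
```

Emit:
send_rows:
  plan:
    - [[0,0,1,0,5.6],[0,0,3,0,5.6],[0,0,3.5,0,5.6],[0,0,3,0,5.6],[0.8,-3.5,1,0,5.6],[0.8,-3.5,0,0,5.6],[0.8,-3.5,0,0,5.6],[0.8,-3.5,0,0,5.6],[0.8,-3.5,0,0,5.6],[0.8,-3.6,0,0,5.6]]

```text
time_s: 24.3
eef_pos: [503.7, -323.6, 118.1]
eef_rot: [-3.141, 0.0, -0.109]
contact_force: [0.5, 1.2, -1.7]
finger_gap: 0.695
finger_force: 20.0
```

Emit:
send_rows:
  plan:
    - [[0,0,0,0,5.6],[0,0,-1,0,5.6],[0,0,-1,0,5.6],[0,0,0,0,5.6],[0,0,0,0,5.6],[0,0,0,0,5.6]]

```text
time_s: 24.9
eef_pos: [504.0, -322.0, 97.8]
eef_rot: [-3.142, -0.0, -0.108]
contact_force: [0.1, -0.5, -1.8]
finger_gap: 0.69
finger_force: 20.0
```

Run:
```python
from h import *
print(arm.state()['eef_pos'],arm.state()['eef_rot'],arm.state()['contact_force'])
f=grab('wrist','w9.png')
hsv=cv2.cvtColor(f['color'],cv2.COLOR_RGB2HSV); m=cv2.inRange(hsv,(8,90,60),(25,255,255)); m[235:]=0
for c in cv2.findContours(m,0,1)[0]:
    if cv2.contourArea(c)>300: print(cv2.boundingRect(c))
z=arm.state()['eef_pos'][2]+21.4
g=cv2.GaussianBlur(cv2.cvtColor(f['color'],cv2.COLOR_RGB2GRAY),(3,3),0).astype(int)
rows=np.where(m[:,240:262].all(1))[0]; print(rows.min(),rows.max())
for u in(230,250,270):
    rr=np.where(m[:,u])[0]; print(u,rr.min(),onz(f,u,rr.min(),z))
```

```text
[ 504.00771071 -321.96217258   97.7717247 ] [-3.14155840e+00 -2.05419415e-04 -1.08111195e-01] [ 0.14916105 -0.46313441 -1.8097628 ]
(171, 32, 159, 203)
32 234
230 32 [ 603.93333595 -324.3604093   119.28936469]
250 32 [ 603.08352968 -332.18906338  119.28936469]
270 32 [ 602.23377931 -340.01720257  119.28936469]
```

The board's far end measures within 0.5 mm of where it should be. Lowering it.

Emit:
send_rows:
  plan:
    - [[0.04,-0.12,-0.5,0,5.6],[0,0,-0.8,0,5.6],[0,0,-0.8,0,5.6],[0,0,-0.6,0,5.6],[0,0,-0.4,0,5.6],[0,0,-0.3,0,5.6],[0,0,0,0,5.6],[0,0,0,0,5.6],[0,0,0,0,5.6]]

```text
time_s: 25.85
eef_pos: [504.4, -323.8, 63.8]
eef_rot: [3.141, -0.0, -0.109]
contact_force: [0.5, 1.0, -0.8]
finger_gap: 0.69
finger_force: 20.0
```

Emit:
send_rows:
  plan:
    - [[0,0.03,-0.15,0,5.6],[0,0,-0.1,0,5.6],[0,0,0,0,5.6],[0,0,0,0,5.6]]

```text
time_s: 26.25
eef_pos: [504.1, -323.4, 61.0]
eef_rot: [3.142, 0.0, -0.109]
contact_force: [0.7, 0.4, -1.1]
finger_gap: 0.698
finger_force: 20.0
```

Emit:
send_rows:
  plan:
    - [[0,0,-0.06,0,5.6],[0,0,-0.06,0,5.6],[0,0,0,0,5.6],[0,0,0,0,5.6]]

```text
time_s: 26.65
eef_pos: [504.3, -323.5, 60.6]
eef_rot: [3.141, -0.0, -0.109]
contact_force: [-3.0, 1.9, 7.2]
finger_gap: 0.696
finger_force: 20.0
```

Contact came at the expected height. Releasing and rising.

Emit:
send_rows:
  plan:
    - [[0,0,0,0,6.8],[0,0,0,0,7.6],[0,0,0,0,8.6],[0,0,0,0,9.18],[0,0,0,0,9.18],[0,0,0,0,9.18],[0,0,1,0,9.18],[0,0,3,0,9.18],[-2,0.2,4,0,9.18],[-4,0.4,3,0,9.18]]

```text
time_s: 27.65
eef_pos: [446.8, -317.3, 172.4]
eef_rot: [3.141, -0.004, -0.106]
contact_force: [-1.0, -1.2, 0.5]
finger_gap: 0.996
finger_force: 0.0
```

Emit:
send_rows:
  plan:
    - [[-1,0.1,3,0,9.18],[0,0,0,0,9.18],[0,0,0,0,9.18],[0,0,0,0,9.18],[0,0,0,0,9.18]]

```text
time_s: 28.15
eef_pos: [434.3, -316.0, 198.7]
eef_rot: [-3.141, 0.002, -0.108]
contact_force: [0.0, 0.9, 0.0]
finger_gap: 1.001
finger_force: 0.0
```

Run:
```python
from h import *
print(arm.state()['eef_pos'],arm.state()['contact_force'])
f=grab('wrist','w10.png')
hsv=cv2.cvtColor(f['color'],cv2.COLOR_RGB2HSV); m=cv2.inRange(hsv,(8,90,60),(25,255,255)); m[228:]=0
for c in cv2.findContours(m,0,1)[0]:
    if cv2.contourArea(c)>300: r=rect(f,c,82); print(cv2.boundingRect(c),np.round(np.r_[r[0],r[1],r[2]],1))
t=grab('top'); hsv=cv2.cvtColor(t['color'],cv2.COLOR_RGB2HSV); m=cv2.inRange(hsv,(8,90,60),(25,255,255)); m[:,:330]=0;m[:,420:]=0
for c in cv2.findContours(m,0,1)[0]:
    if cv2.contourArea(c)>200: r=rect(t,c,82); print('top',np.round(np.r_[r[0],r[1],r[2]],1))
```

```text
[ 434.31624325 -315.9745459   198.74367367] [0.003676   0.91404983 0.00797294]
(209, 0, 83, 214) [ 493.5 -321.8   63.8  174.9   83.8]
top [ 505.7 -319.6   66.4  194.    83.5]
```

The board is seated, centred, at yaw -6.2°, at the right height scale and released. Handing in.

```bash
python3 -c "
from station import arm
print(arm.sign_off())"
```

```text
the job is handed in; nothing more can be done
None
```

I finished the riser and handed the job in at about 28 s of the 72 s allowed: the slab sits on the pile and the board lies across post and pile. By my last measurements both were within tolerance, but the hand-in returned no verdict.

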